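# Clear the drain display and press its cover flush

## Task

Roll (or simply push) the loose length of pipe along the tiled display board, without lifting it off, until it has dropped into the groove across the board's far end. Then take the square cover off the sloping stand by its rib, set it into the square recess in the board and press it down on its catches until it sits level and flush with the tiles; do not drop or slam it in. Leave the other fittings, tin, tool and boxes where they are.

Things in the scene. Friction and masses are not known exactly. Their poses are not given: they have to be found in the camera images.
- board: Fixed display board, plywood with a tiled top, 300 (x) x 220 (y) x 40 mm high, standing on the table on the left or on the right, turned up to 9 degrees. Origin: centre of its underside; x along its length, away from the robot. In its top, nearer the robot, is a square recess 142 x 142 mm and 10 mm deep; at its far end a groove runs across its whole width.
- seat (a point): Centre of the square recess at tile-top level (40 mm above the table, 35 mm nearer the robot than the board's centre), axes as the board's. Four black catches, 18 mm square, stand in it 45 mm from the centre in x and y, tops 2 to 4 mm below the tile tops. Each slides stiffly down to the recess floor (8 mm in all, 3.5 N each, 14 N for all four) and stays where pushed.
- groove (a point): Centre of the groove at the level of the tile tops (105 mm beyond the board's centre), axes as the board's: the groove is 38 mm wide (x), 10 mm deep and runs along y over the full 220 mm. The pipe lying in it has its axis 16 mm above this point; lying on the tiles, 25 mm.
- pipe: Loose ivory plastic pipe, 50 mm diameter, 180 mm long, 0.18 kg, lying across the board over the recess. Origin: middle of its axis; the body's y is the pipe's axis (it rolls, so its other axes turn).
- stand: Fixed dark steel display stand, 200 mm wide, beside the board, turned up to 14 degrees. Origin: on the table under its middle; x points away from the robot. Its plate slopes up away from the robot at 32 degrees, from 40 mm above the table at the low edge (with a 7 mm lip) to about 130 mm.
- cover: Loose light grey plastic cover, 130 x 130 x 10 mm, 0.28 kg, lying on the stand's slope against the lip. Origin: centre of the underside; z: normal on the rib side, leaning 32 degrees towards the robot; x runs up the slope. A grip rib along x stands on its middle: 70 long, 14 thick (y), 36 high, top 46 mm above the underside. Flush, the underside is 10 mm below the tile tops.
- tin: Bystander: upright tin, 60 mm diameter, 85 high, between board and stand towards the back. Origin: centre of the underside.
- tee: Bystander: ivory tee fitting lying on the table, 90 x 64 x 38 mm, between board and stand near the robot. Origin: underside, below the crossing.
- coupling: Bystander: ivory pipe coupling standing on end, 64 mm diameter, 70 high, on the far left. Origin: centre of the underside.
- elbow: Bystander: ivory elbow, 69 mm high, on the far right. Origin: centre of the underside.
- carton: Bystander: small carton 110 x 80 x 60 mm, far left. Origin: centre of the underside.
- cap: Bystander: brown round end cap, 80 mm diameter, 30 high, on the left. Origin: centre of the underside.
- wrench: Bystander: spanner 200 mm long lying on the right.
Mind the look-alikes: they are no part of the job. Of the things like the cover, leave any that is brown; of the rest the smaller one is meant.

How it is judged:
By the outcome, as a careful person would: the job done as asked, in the order asked, and still so for the second after the job is handed in, with the robot touching nothing.
It also fails if it takes over 58 s, if anything falls off the work surface, if the arm or the gripper's body presses on something with over 40 N, if the wrist force passes 120 N, or if a joint passes its speed limit or range.

## Robot

A 6-joint arm with a two-finger parallel gripper is mounted at the origin on the work surface. World frame = base frame: x ahead of the robot, y to its left, z up, the work surface at z = 0. Lengths are in mm, angles in rad, forces in N, time in s.
With the tool pointing down it reaches from about 275 to 750 mm from the base axis. Payload 10.2 kg.
Tool frame: the origin (TCP) lies between the finger pads; the fingertips stand 25 mm ahead of it and the grasp point (between the pads) lies 6 mm ahead of it; z points along the fingers, y is the line along which they close (so a half turn about z gives the same grasp; the last joint's range is limited). The gripper opens to 85 mm and grips with 20 to 120 N. Pads are 22 mm wide; open, the fingers measure 114 mm over their backs; the gripper's body (76 mm by 85 mm) begins 54 mm behind the grasp point. The pads swing forward as they close: fully open they stand 13 mm farther back than shut.
Start: joints at [-1.558, 0.313, 1.498, -0, 1.331, -0.223], TCP at [122.637, -510.482, 256.294] pointing down, gripper open.
Joint ranges: [-2.94, 2.94], [-0.97, 2.17], [0.19, 2.56], [-1.23, 4.37], [0.02, 3.11], [-2.88, 2.88]. Speed limits (rad/s): [2.39, 2.39, 3.01, 3.14, 3.14, 3.14].

## Interface

Orientations are given as a unit quaternion [w, x, y, z].
In Python, from rig import ctrl, eyes, finish_job gives the robot as it stands.
- The arm moves only by the tool step_arm, never from a script. Its argument "increments" is a list of rows, each an object of numbers: "dx", "dy", "dz": the shift along the tool's x, y, z in units of 25 mm (1.0 is 25 mm); "wx", "wy", "wz": the turn, a rotation vector about the tool's x, y, z in units of 6 degrees (1.0 is 6 degrees). A call has 1 to 5 rows; each row shifts and turns the commanded pose from where the row before left it, along the tool's axes as they then stand; what a row does not reach is not made up. A row lasts 1/10 s, in which the tool goes at most 50 mm and 8.59 degrees, less where a joint would pass 70% of its speed; a pose out of reach is approached as far as the arm can. A call is refused whole if a number of a shift passes 1 or a number of a turn 1, either way. A call with a gripper value outside its range is refused whole. "fingers" is the finger opening in mm, from 0 to 85.4, set as the call begins (left out, the last holds). The fingers move at their own pace and stop on an object; "squeeze" is the grip in N (left out, the last holds). Time passes only in rows, so rows that do not move let the fingers close. It gives the time, the measured TCP pose, the force, the opening and the grip force at its end, in the units of the state.
- ctrl.sense(): the state, without advancing time (a new reading comes with each control period).
- eyes.capture(name): name is "scene" or "top" or "wrist"; returns a dict with "frame" (400x640x3 uint8, blue, green, red), "fx", "fy", "cx", "cy" (pixels), "R" (3x3) and "t" (3): a world point X has camera coordinates R X + t; the wrist camera has in their place "tool_from_camera" (4x4, takes a point from camera to tool coordinates, whose origin is the TCP and whose axes are the flange's). Camera axes: x right, y down, z forward; pixel columns grow to the right and rows downward; lengths in mm; the calibration is good to about 2 mm. A picture is of the moment at which its call begins: read the wrist's pose just before it. There is no depth.
- finish_job(): hands the job in; it is judged then, once.
Trained networks look in the newest picture that a camera, given by its name, has taken for a name from the list of things; names that differ only in an ending like _2 or _b are one class to them, and where a whole thing is asked for, a point or a joint stands for the part that bears it (a point fixed in the world has none). Each returns a list of dicts, best first, with "p" (0 to 1); they miss things now and then, are a little off and sometimes report something else, mostly with a low value. They report only what shows in the picture. A call takes as long as a camera call. They do not tell look-alikes from the thing itself.
- eyes.cut_out(camera, label): "mask" (400x640 bool, what is visible of it).
- eyes.landmark_of(camera, label): "point" ([x, y, z] in mm, in the coordinates of the camera as it stood for that picture, good to about 4 mm: a listed point, or the origin of a listed thing).
The state is a dict: "time_s": time; "joints": joint angles; "dq": joint speeds; "tau": joint torques, N m; "eef_pos": TCP position; "ee_rot": TCP orientation; "force": force on the tool from outside, world axes, zero at the start; "wrist_torque": the same for the moment, N m; "grip_width": opening from 0.0 (shut) to 1.0 (fully open); "grip_force": force on a finger pad.
Only numpy, scipy, OpenCV 4.12 (cv2) and the standard library are available. Lean on these libraries where they do the work, as an engineer would, in place of code of your own. Each camera call takes 0.05 s, during which the arm holds its last target. There are 200 camera calls.

## Working session

There is one attempt and no reset: what is moved stays moved. The work goes in short steps, Python scripts to look and compute and a tool call to move; the robot and the scene stay as the last step left them, time stands still between calls to the robot, and variables do not carry over. Pictures are saved under pics/ and viewed, at most 12 in all, crops included, and the job is handed in when it is done.

Besides the shell and the picture viewer there is one more tool, called after "Call:" as name(argument=value, ...), one argument or row to a line, values as JSON. step_arm: Moves the arm, as the interface text tells. Its arguments: {"type":"object","properties":{"increments":{"type":"array"},"fingers":{"type":"number"},"squeeze":{"type":"number"}},"required":["increments"]}

```bash
mkdir -p pics; ls
cat > h.py <<'E'
import numpy as np, cv2
from rig import ctrl, eyes, finish_job
from scipy.spatial.transform import Rotation as Ro
def q2R(q): return Ro.from_quat([q[1],q[2],q[3],q[0]]).as_matrix()
def cap(n,save=None):
    s=ctrl.sense(); c=eyes.capture(n)
    if n=='wrist':
        T=np.eye(4);T[:3,:3]=q2R(s['ee_rot']);T[:3,3]=s['eef_pos']
        W=T@np.array(c['tool_from_camera'])
        c['R']=W[:3,:3].T; c['t']=-c['R']@W[:3,3]
    c['R']=np.array(c['R']);c['t']=np.array(c['t'])
    if save: cv2.imwrite('pics/'+save,c['frame'])
    return c
def world(c,p): return c['R'].T@(np.array(p)-c['t'])
def proj(c,X):
    p=c['R']@np.array(X)+c['t']; return np.array([c['fx']*p[0]/p[2]+c['cx'],c['fy']*p[1]/p[2]+c['cy']])
def onz(c,u,v,z):
    d=c['R'].T@np.array([(u-c['cx'])/c['fx'],(v-c['cy'])/c['fy'],1]);o=-c['R'].T@c['t']
    return o+d*(z-o[2])/d[2]
def tri(obs):
    A=[];b=[]
    for c,(u,v) in obs:
        d=c['R'].T@np.array([(u-c['cx'])/c['fx'],(v-c['cy'])/c['fy'],1]);d/=np.linalg.norm(d)
        P=np.eye(3)-np.outer(d,d);A.append(P);b.append(P@(-c['R'].T@c['t']))
    return np.linalg.lstsq(np.vstack(A),np.hstack(b),rcond=None)[0]
E
python3 - <<'E'
from h import *
s=ctrl.sense();print(s['eef_pos'],s['ee_rot'],s['force'])
for n in ('scene','top'):
    c=cap(n,n+'0.png'); print(n, -c['R'].T@c['t'],c['fx'])
    for l in ['board','seat','groove','pipe','stand','cover','tin','tee']:
        for r in eyes.landmark_of(n,l)[:3]: 
            w=world(c,r['point']);print(l,round(r['p'],2),w.round(0),proj(c,w).round(0))
E
```

```text
pics
[ 122.63741776 -510.23046042  255.74197034] [-6.42085757e-04  9.93058538e-01  1.17619402e-01  6.19712423e-05] [ 0.39379199 -0.19126902 -0.40513633]
scene [1212.9936579  -461.51359403  903.3794429 ] 414.5390800145572
board 0.94 [ 550. -239.    2.] [270. 272.]
seat 0.75 [ 514. -232.   39.] [265. 253.]
groove 0.78 [ 659. -254.   39.] [282. 296.]
pipe 0.96 [ 549. -230.   64.] [271. 255.]
pipe 0.25 [ 549. -238.    1.] [270. 272.]
pipe 0.2 [350. 433.  -4.] [416. 158.]
stand 0.83 [521. 209.  -1.] [395. 207.]
cover 0.8 [ 265. -225.   -1.] [235. 207.]
cover 0.68 [203. 286.   1.] [359. 148.]
cover 0.67 [490. 210.  74.] [392. 184.]
tin 0.57 [688.  -0.   5.] [372. 271.]
tee 0.9 [402.  -2.   4.] [318. 207.]
top [ 169.80736137    2.83873052 1568.30304731] 446.1361937019874
board 0.77 [ 551. -237.    1.] [386. 180.]
seat 0.87 [ 516. -236.   42.] [388. 187.]
seat 0.28 [ 549. -233.   66.] [388. 176.]
groove 0.61 [ 660. -251.   43.] [391. 148.]
pipe 0.91 [ 552. -233.   65.] [388. 176.]
stand 0.63 [ 633. -475.   -0.] [451. 158.]
cover 0.91 [498. 213.  78.] [259. 190.]
cover 0.91 [206. 289.   5.] [237. 277.]
tin 0.51 [684.  -7.  -1.] [322. 145.]
tee 0.79 [404.   1.  -0.] [321. 221.]
```

View pics/scene0.png

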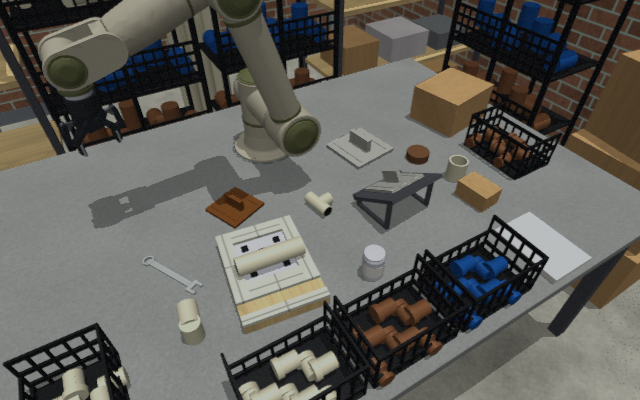

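View pics/top0.png

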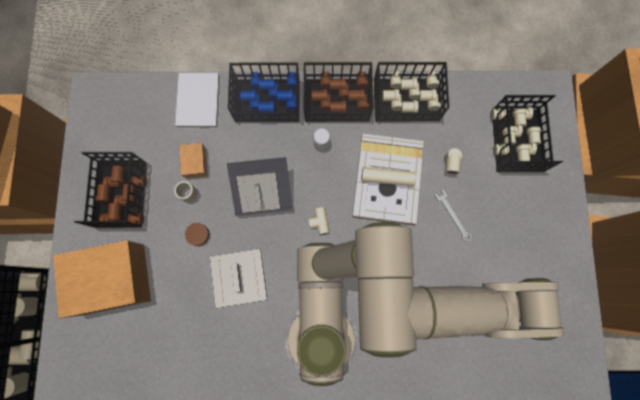

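The pictures show these candidates for the cover, as scene-view pixels:
- (392,184): grey, on the sloping stand.
- (235,207): brown plate on the table.
- (359,148): larger light-grey plate on the table.

I choose the one on the stand. The pipe lies on the board at (271,255), and the groove is near (282,296). Next I fit silhouettes in both views to get poses and yaws.

```bash
cat >> h.py <<'E'
from scipy.optimize import minimize
def box(x0,x1,y0,y1,z0,z1): return np.array([[x,y,z] for x in(x0,x1) for y in(y0,y1) for z in(z0,z1)],float)
BOARD=[box(-150,150,-110,110,0,40)]
COVER=[box(-65,65,-65,65,0,10),box(-35,35,-7,7,10,46)]
_a=np.linspace(0,2*np.pi,24)
PIPE=[np.array([[25*np.cos(t),y,25*np.sin(t)] for t in _a for y in(-90,90)])]
def sil(c,parts,pos,R):
    m=np.zeros((400*2,640*2),np.uint8)
    for P in parts:
        q=np.array([proj(c,R@p+pos) for p in P])*2+.5
        cv2.fillConvexPoly(m,cv2.convexHull(q.astype(np.float32)).round().astype(np.int32)[:,0],1)
    return cv2.resize(m.astype(np.float32),(640,400),interpolation=cv2.INTER_AREA)
def fit(obs,parts,p0,yaw0,tilt=0,fz=False):
    """obs: (cam,mask); returns x,y,z,yaw(deg),mean IoU"""
    def f(p):
        R=Ro.from_euler('ZY',[p[3],-tilt],degrees=True).as_matrix();e=0
        for c,m in obs:
            s=sil(c,parts,np.array(p[:3]),R); e-=np.minimum(s,m).sum()/np.maximum(s,m).sum()
        return e/len(obs)
    full=lambda v: v if not fz else [v[0],v[1],p0[2],v[2]]
    v0=[*p0,yaw0] if not fz else [p0[0],p0[1],yaw0]
    sim=np.vstack([v0]+[np.array(v0)+np.eye(len(v0))[i]*6 for i in range(len(v0))])
    r=minimize(lambda v:f(full(v)),v0,method='Nelder-Mead',options=dict(initial_simplex=sim,xatol=.1,fatol=1e-4))
    return np.round([*full(r.x),-r.fun],2)
def mask_at(cam,c,label,X):
    u,v=proj(c,X).round().astype(int); b=None
    for r in eyes.cut_out(cam,label):
        m=np.array(r['mask']); ys,xs=np.nonzero(m)
        d=np.hypot(xs.mean()-u,ys.mean()-v)
        if d<25 and (b is None or r['p']>b[0]): b=(r['p'],m)
    return None if b is None else b[1].astype(np.float32)
E
python3 - <<'E'
from h import *
O={'board':[],'pipe':[],'cover':[]};X={'board':(550,-238,20),'pipe':(550,-232,65),'cover':(494,211,85)}
for n in('scene','top'):
    c=cap(n)
    if n=='scene': cv2.imwrite('pics/crop.png',cv2.resize(c['frame'][110:260,200:460],None,fx=3,fy=3,interpolation=cv2.INTER_CUBIC))
    for l in O:
        m=mask_at(n,c,l,X[l])
        if m is None: print('no',n,l)
        else: O[l].append((c,m))
b=O['board']
for i,(c,m) in enumerate(b):
    for c2,m2 in O['pipe']:
        if c2 is c: m[m2>0]=1
    b[i]=(c,m)
print('board',fit(b,BOARD,(550,-238,0),-6.5,fz=True),[fit([o],BOARD,(550,-238,0),-6.5,fz=True) for o in b])
print('pipe',fit(O['pipe'],PIPE,(550,-232,65),-6))
for y in(-8,8): print('cover',fit(O['cover'],COVER,(494,211,76),y,tilt=32))
E
```

```text
board [ 551.28 -239.06    0.     -7.75    0.98] [array([ 550.92, -238.78,    0.  ,   -7.47,    0.98]), array([ 551.1 , -240.07,    0.  ,   -7.47,    0.98])]
pipe [ 548.8  -232.77   65.44   -5.34    0.95]
cover [492.61 210.95  75.69   4.68   0.9 ]
cover [492.32 213.27  74.53   4.83   0.9 ]
```

View pics/crop.png

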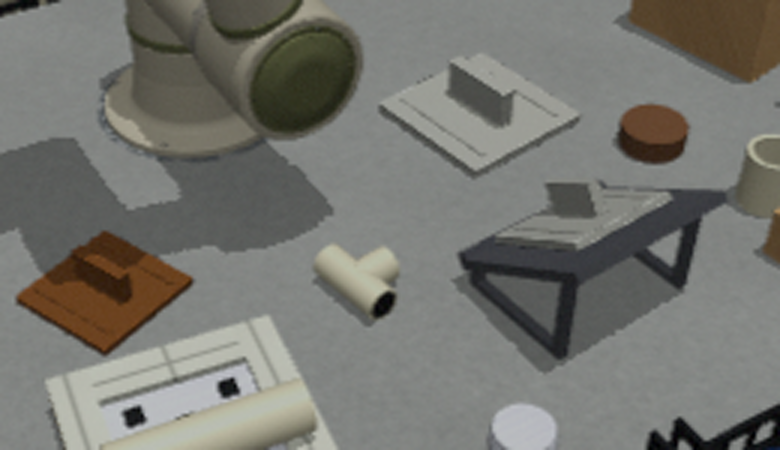

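The crop confirms it: the smaller grey cover with the rib lies on the stand (about (400,184) in the scene view), and the brown and larger grey plates lie on the table. The board's yaw is about -7.6°, centre (551,-239). The measured heights agree (pipe axis 65 mm). I'm moving behind the pipe.

Call:
step_arm(
  increments=[
    {"wz":0.9},
    {"wz":0.9,"dx":0.5,"dy":-0.5},
    {"wz":0.9,"dx":0.9,"dy":-0.9},
    {"wz":0.8,"dx":1,"dy":-1},
    {"dx":1,"dy":-1},
  ],
  fingers=60,
)

```text
invalid input at $.increments[0]: expected keys dx, dy, dz, wx, wy, wz
```

Call:
step_arm(
  increments=[
    {"dx":1,"dy":-1},
    {"dx":1,"dy":-1},
    {"dx":1,"dy":-1},
    {"dx":1,"dy":-1},
    {"dx":1,"dy":-1},
  ],
)

```text
invalid input at $.increments[0]: expected keys dx, dy, dz, wx, wy, wz
```

Call:
step_arm(
  increments=[
    {"dx":1,"dy":-1},
    {"dx":0.5,"dy":-1},
    {},
    {},
  ],
)

```text
invalid input at $.increments[0]: expected keys dx, dy, dz, wx, wy, wz
```

Run:
```python
from h import *
s=ctrl.sense();R=q2R(s['ee_rot']);print(s['time_s'],np.round(s['eef_pos'],1),R.round(3),s['grip_width'])
c=cap('wrist','w1.png');print(-c['R'].T@c['t'])
for l in('board','seat','groove','pipe'):
    for r in eyes.landmark_of('wrist',l)[:2]: print(l,round(r['p'],2),world(c,r['point']).round(1))
```

```text
1.3 [ 122.6 -510.5  256.3] [[ 0.972  0.234  0.   ]
 [ 0.234 -0.972 -0.   ]
 [ 0.     0.    -1.   ]] 1.0042664982308989
[ 191.16398642 -494.63311786  373.41252989]
```

View pics/w1.png

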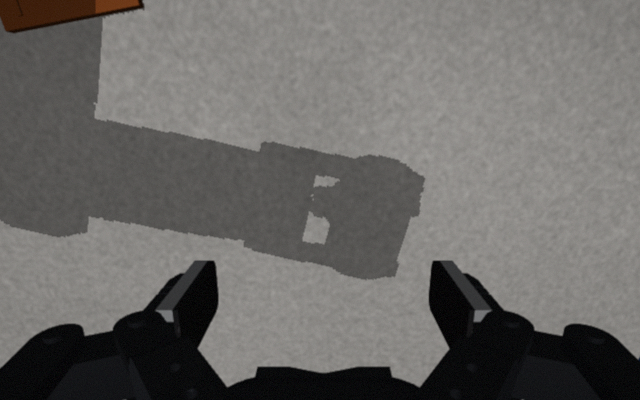

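The moves were refused because every row needs all six keys. The wrist picture shows only bare table at the start pose, with the brown plate at the upper left. I'm resending with full rows.

Call:
step_arm(
  increments=[
    {"dx":0,"dy":0,"dz":0,"wx":0,"wy":0,"wz":0.9},
    {"dx":0.5,"dy":-0.5,"dz":0,"wx":0,"wy":0,"wz":0.9},
    {"dx":0.9,"dy":-0.9,"dz":0,"wx":0,"wy":0,"wz":0.9},
    {"dx":1,"dy":-1,"dz":0,"wx":0,"wy":0,"wz":0.8},
    {"dx":1,"dy":-1,"dz":0,"wx":0,"wy":0,"wz":0},
  ],
  fingers=60,
)

```text
time_s: 2.05
eef_pos: [209.4, -426.5, 256.4]
ee_rot: [0.0, 0.998, -0.067, 0.0]
force: [0.6, -0.5, -0.3]
grip_width: 0.7
grip_force: 0.0
```

Call:
step_arm(
  increments=[
    {"dx":1,"dy":-1,"dz":0,"wx":0,"wy":0,"wz":0},
    {"dx":1,"dy":-1,"dz":0,"wx":0,"wy":0,"wz":0},
    {"dx":1,"dy":-1,"dz":0,"wx":0,"wy":0,"wz":0},
    {"dx":1,"dy":-1,"dz":0,"wx":0,"wy":0,"wz":0},
    {"dx":1,"dy":-1,"dz":0,"wx":0,"wy":0,"wz":0},
  ],
)

```text
time_s: 2.55
eef_pos: [350.1, -318.8, 256.4]
ee_rot: [0.0, 0.998, -0.065, 0.0]
force: [-0.9, -0.1, 0.1]
grip_width: 0.704
grip_force: 0.0
```

Call:
step_arm(
  increments=[
    {"dx":1,"dy":-1,"dz":0,"wx":0,"wy":0,"wz":0},
    {"dx":0.5,"dy":-1,"dz":0,"wx":0,"wy":0,"wz":0},
    {"dx":0,"dy":0,"dz":0,"wx":0,"wy":0,"wz":0},
    {"dx":0,"dy":0,"dz":0,"wx":0,"wy":0,"wz":0},
  ],
)

```text
time_s: 2.95
eef_pos: [392.8, -275.1, 256.3]
ee_rot: [0.0, 0.998, -0.065, -0.0]
force: [-0.7, 0.1, 0.2]
grip_width: 0.704
grip_force: 0.0
```

Run:
```python
from h import *
s=ctrl.sense();R=q2R(s['ee_rot']);print(s['time_s'],np.round(s['eef_pos'],1),R.round(3),s['grip_width'])
c=cap('wrist','w2.png');print(-c['R'].T@c['t'])
for l in('board','seat','groove','pipe'):
    for r in eyes.landmark_of('wrist',l)[:2]: print(l,round(r['p'],2),world(c,r['point']).round(1))
```

```text
2.95 [ 392.8 -275.1  256.3] [[ 0.992 -0.129 -0.   ]
 [-0.129 -0.992 -0.   ]
 [-0.     0.    -1.   ]] 0.7043422071905775
[ 462.72244936 -284.68314329  373.43037807]
seat 0.76 [ 515.8 -235.4   37.1]
```

View pics/w2.png

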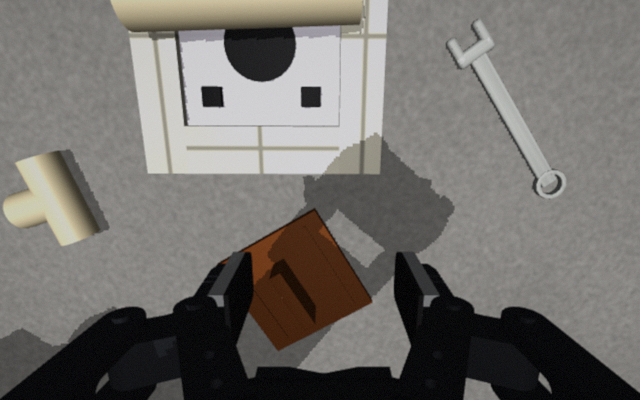

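The wrist view shows the board's near edge level at row 173, so the tool yaw matches the board. The pipe's near edge is around rows 22–30, slightly skewed, and the brown plate, tee and wrench are clear of the path. I'm lowering behind the pipe.

Call:
step_arm(
  increments=[
    {"dx":0.8,"dy":-0.6,"dz":0.5,"wx":0,"wy":0,"wz":0},
    {"dx":0.9,"dy":-0.6,"dz":0.9,"wx":0,"wy":0,"wz":0},
    {"dx":0.9,"dy":-0.6,"dz":1,"wx":0,"wy":0,"wz":0},
    {"dx":0.9,"dy":-0.7,"dz":1,"wx":0,"wy":0,"wz":0},
    {"dx":0,"dy":0,"dz":1,"wx":0,"wy":0,"wz":0},
  ],
)

```text
time_s: 3.7
eef_pos: [489.3, -223.6, 145.1]
ee_rot: [-0.0, 0.998, -0.065, 0.0]
force: [-1.3, -0.5, -1.0]
grip_width: 0.702
grip_force: 0.0
```

Call:
step_arm(
  increments=[
    {"dx":0,"dy":0,"dz":1,"wx":0,"wy":0,"wz":0},
    {"dx":0,"dy":0,"dz":1,"wx":0,"wy":0,"wz":0},
    {"dx":0,"dy":0,"dz":0.7,"wx":0,"wy":0,"wz":0},
    {"dx":0,"dy":0,"dz":0.3,"wx":0,"wy":0,"wz":0},
    {"dx":0,"dy":0,"dz":0,"wx":0,"wy":0,"wz":0},
  ],
)

```text
time_s: 4.2
eef_pos: [487.3, -224.8, 70.7]
ee_rot: [-0.0, 0.998, -0.066, -0.001]
force: [0.4, 0.1, 1.2]
grip_width: 0.702
grip_force: 0.0
```

Call:
step_arm(
  increments=[
    {"dx":0.5,"dy":0,"dz":0,"wx":0,"wy":0,"wz":0},
    {"dx":0.2,"dy":0,"dz":0,"wx":0,"wy":0,"wz":0},
    {"dx":0.15,"dy":0,"dz":0,"wx":0,"wy":0,"wz":0},
    {"dx":0.15,"dy":0,"dz":0,"wx":0,"wy":0,"wz":0},
    {"dx":0.15,"dy":0,"dz":0,"wx":0,"wy":0,"wz":0},
  ],
)

```text
time_s: 4.7
eef_pos: [516.4, -228.4, 71.6]
ee_rot: [0.0, 0.998, -0.065, 0.0]
force: [0.3, -0.3, 0.1]
grip_width: 0.701
grip_force: 0.0
```

Call:
step_arm(
  increments=[
    {"dx":0.2,"dy":0,"dz":0,"wx":0,"wy":0,"wz":0},
    {"dx":0.2,"dy":0,"dz":0,"wx":0,"wy":0,"wz":0},
    {"dx":0.2,"dy":0,"dz":0,"wx":0,"wy":0,"wz":0},
    {"dx":0.2,"dy":0,"dz":0,"wx":0,"wy":0,"wz":0},
    {"dx":0.2,"dy":0,"dz":0,"wx":0,"wy":0,"wz":0},
  ],
)

```text
time_s: 5.2
eef_pos: [541.4, -231.6, 71.2]
ee_rot: [-0.0, 0.998, -0.065, -0.0]
force: [0.4, -0.4, -0.3]
grip_width: 0.703
grip_force: 0.0
```

Run:
```python
from h import *
c=cap('scene','s1.png')
for l in('pipe',):
    for r in eyes.landmark_of('scene',l)[:2]: print(l,round(r['p'],2),world(c,r['point']).round(1))
cv2.imwrite('pics/s1c.png',cv2.resize(c['frame'][150:350,160:400],None,fx=3,fy=3,interpolation=cv2.INTER_CUBIC))
```

```text
pipe 0.95 [ 576.8 -233.2   65.4]
```

View pics/s1c.png

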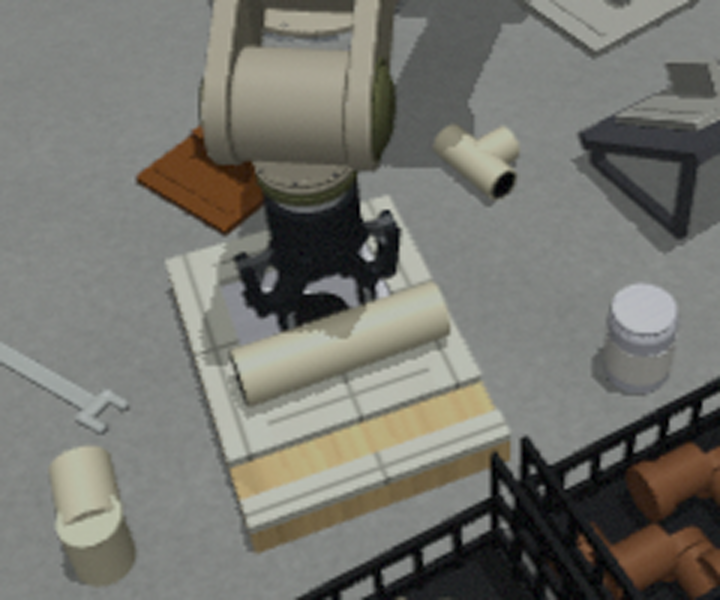

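The pipe is rolling square under both fingers; its centre is at (345,340) in the crop and the wooden groove strip is beyond it. I'm continuing and slowing near the groove.

Call:
step_arm(
  increments=[
    {"dx":0.2,"dy":0,"dz":0,"wx":0,"wy":0,"wz":0},
    {"dx":0.2,"dy":0,"dz":0,"wx":0,"wy":0,"wz":0},
    {"dx":0.2,"dy":0,"dz":0,"wx":0,"wy":0,"wz":0},
    {"dx":0.2,"dy":0,"dz":0,"wx":0,"wy":0,"wz":0},
    {"dx":0.2,"dy":0,"dz":0,"wx":0,"wy":0,"wz":0},
  ],
)

```text
time_s: 5.8
eef_pos: [566.2, -234.9, 71.3]
ee_rot: [0.0, 0.998, -0.065, 0.0]
force: [0.0, -0.3, -0.0]
grip_width: 0.702
grip_force: 0.0
```

Call:
step_arm(
  increments=[
    {"dx":0.2,"dy":0,"dz":0,"wx":0,"wy":0,"wz":0},
    {"dx":0.2,"dy":0,"dz":0,"wx":0,"wy":0,"wz":0},
    {"dx":0.2,"dy":0,"dz":0,"wx":0,"wy":0,"wz":0},
    {"dx":0.2,"dy":0,"dz":0,"wx":0,"wy":0,"wz":0},
    {"dx":0.15,"dy":0,"dz":0,"wx":0,"wy":0,"wz":0},
  ],
)

```text
time_s: 6.3
eef_pos: [589.7, -238.0, 71.3]
ee_rot: [-0.0, 0.998, -0.065, 0.0]
force: [0.3, -0.7, -0.1]
grip_width: 0.703
grip_force: 0.0
```

Call:
step_arm(
  increments=[
    {"dx":0.15,"dy":0,"dz":0,"wx":0,"wy":0,"wz":0},
    {"dx":0.15,"dy":0,"dz":0,"wx":0,"wy":0,"wz":0},
    {"dx":0.15,"dy":0,"dz":0,"wx":0,"wy":0,"wz":0},
    {"dx":0.15,"dy":0,"dz":0,"wx":0,"wy":0,"wz":0},
    {"dx":0.15,"dy":0,"dz":0,"wx":0,"wy":0,"wz":0},
  ],
)

```text
time_s: 6.8
eef_pos: [608.2, -240.4, 71.3]
ee_rot: [-0.0, 0.998, -0.065, 0.0]
force: [0.1, 0.7, -0.9]
grip_width: 0.704
grip_force: 0.0
```

Run:
```python
from h import *
O=[]
for n in('scene','top'):
    c=cap(n)
    for r in eyes.landmark_of(n,'pipe')[:1]: print(round(r['p'],2),world(c,r['point']).round(1))
    m=mask_at(n,c,'pipe',(640,-250,60))
    if m is not None: O.append((c,m))
print(ctrl.sense()['force'])
print(len(O),fit(O,PIPE,(645,-248,60),-7))
```

```text
0.81 [ 656.3 -241.1   51.6]
[-0.09907335  0.41995746  0.23496137]
1 [ 651.28 -243.19   49.15   -7.08    0.95]
```

The pipe has dropped into the groove: measured x is about 655 and the axis is lower. I'm backing off and heading to the cover.

Call:
step_arm(
  increments=[
    {"dx":-0.4,"dy":0,"dz":0,"wx":0,"wy":0,"wz":0},
    {"dx":-0.5,"dy":0,"dz":-0.8,"wx":0,"wy":0,"wz":0},
    {"dx":-0.5,"dy":0,"dz":-1,"wx":0,"wy":0,"wz":0},
    {"dx":-0.5,"dy":-0.5,"dz":-1,"wx":0,"wy":0,"wz":0},
    {"dx":-0.5,"dy":-1,"dz":-1,"wx":0,"wy":0,"wz":0},
  ],
)

```text
time_s: 7.6
eef_pos: [552.5, -196.0, 167.2]
ee_rot: [0.0, 0.998, -0.066, 0.0]
force: [0.2, 0.0, 0.2]
grip_width: 0.699
grip_force: 0.0
```

Call:
step_arm(
  increments=[
    {"dx":-0.5,"dy":-1,"dz":-1,"wx":0,"wy":0,"wz":0},
    {"dx":-0.5,"dy":-1,"dz":-1,"wx":0,"wy":0,"wz":0},
    {"dx":-0.5,"dy":-1,"dz":-1,"wx":0,"wy":0,"wz":0},
    {"dx":-0.5,"dy":-1,"dz":-1,"wx":0,"wy":0,"wz":0},
    {"dx":-0.5,"dy":-1,"dz":-1,"wx":0,"wy":0,"wz":0},
  ],
)

```text
time_s: 8.1
eef_pos: [506.9, -62.3, 292.4]
ee_rot: [0.0, 0.998, -0.065, 0.0]
force: [0.5, 0.5, 0.5]
grip_width: 0.702
grip_force: 0.0
```

Call:
step_arm(
  increments=[
    {"dx":-0.5,"dy":-1,"dz":-0.4,"wx":0,"wy":0,"wz":0},
    {"dx":-0.5,"dy":-1,"dz":0,"wx":0,"wy":0,"wz":0},
    {"dx":-0.5,"dy":-1,"dz":0,"wx":0,"wy":0,"wz":0},
    {"dx":-0.5,"dy":-1,"dz":0,"wx":0,"wy":0,"wz":0},
    {"dx":-0.5,"dy":-1,"dz":0,"wx":0,"wy":0,"wz":0},
  ],
)

```text
time_s: 8.6
eef_pos: [461.3, 69.7, 301.5]
ee_rot: [-0.0, 0.998, -0.065, 0.0]
force: [0.2, 0.3, 0.4]
grip_width: 0.703
grip_force: 0.0
```

Call:
step_arm(
  increments=[
    {"dx":-0.5,"dy":-1,"dz":0,"wx":0,"wy":0,"wz":-0.6},
    {"dx":0,"dy":-1,"dz":0,"wx":0,"wy":0,"wz":-0.7},
    {"dx":0,"dy":0,"dz":0,"wx":0,"wy":0,"wz":-0.7},
    {"dx":0,"dy":0,"dz":0,"wx":0,"wy":0,"wz":0},
  ],
)

```text
time_s: 9.0
eef_pos: [454.2, 120.6, 301.4]
ee_rot: [0.0, 0.999, 0.04, 0.0]
force: [0.0, 0.0, -0.1]
grip_width: 0.702
grip_force: 0.0
```

Run:
```python
from h import *
O=[]
for n in('scene','top','wrist'):
    c=cap(n,n+'2.png')
    for l in('pipe','cover'):
      for r in eyes.landmark_of(n,l)[:3]: print(n,l,round(r['p'],2),world(c,r['point']).round(1))
    m=mask_at(n,c,'pipe',(650,-250,60))
    if m is not None: O.append((c,m))
print(len(O),fit(O,PIPE,(650,-248,56),-7))
```

```text
scene pipe 0.68 [ 655.3 -243.7   54.7]
scene cover 0.93 [486.9 209.3  72.2]
scene cover 0.7 [ 265.1 -224.5   -0.8]
scene cover 0.57 [202.6 285.    1.7]
top pipe 0.69 [ 659.2 -241.8   55.3]
top pipe 0.69 [ 630.5 -475.1    1.6]
top pipe 0.52 [624.9 455.1   2.6]
top cover 0.75 [495.5 212.5  78.1]
top cover 0.74 [ 550.4 -237.     3.1]
top cover 0.68 [ 267.4 -225.6   -2.8]
wrist cover 0.78 [ 267.1 -225.3    4.7]
wrist cover 0.58 [488.2 214.   72.8]
2 [ 656.46 -244.3    54.88   -7.74    0.95]
```

View pics/wrist2.png

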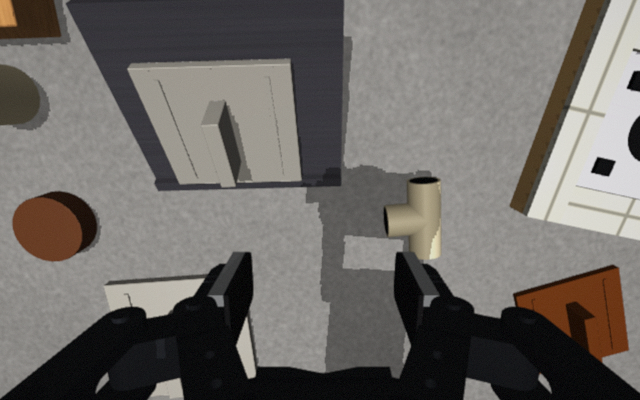

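The pipe is in the groove at (656,-244,55), yaw -7.7°. The wrist view shows the cover on the stand, with plate corners (128,66), (291,59), (302,181), (165,184) and the rib near (222,140). I'm moving over it for a second view and a joint fit.

Run:
```python
from h import *
import pickle
c=cap('wrist'); m=mask_at('wrist',c,'cover',(490,212,85)); pickle.dump((c,m),open('v1.pkl','wb')); print(m is not None)
```

```text
True
```

Call:
step_arm(
  increments=[
    {"dx":0,"dy":-0.8,"dz":0,"wx":0,"wy":0,"wz":0},
    {"dx":0,"dy":-1,"dz":0,"wx":0,"wy":0,"wz":0},
    {"dx":0,"dy":-1,"dz":0,"wx":0,"wy":0,"wz":0},
    {"dx":0,"dy":-0.8,"dz":0,"wx":0,"wy":0,"wz":0},
    {"dx":0,"dy":0,"dz":0,"wx":0,"wy":0,"wz":0},
  ],
)

```text
time_s: 10.2
eef_pos: [447.1, 211.4, 301.2]
ee_rot: [-0.0, 0.999, 0.041, -0.0]
force: [-0.3, 0.3, 0.6]
grip_width: 0.703
grip_force: 0.0
```

```bash
cat > fc.py <<'E'
from h import *
import pickle
O=[pickle.load(open('v1.pkl','rb'))]
c=cap('wrist','w3.png'); O.append((c,mask_at('wrist',c,'cover',(490,212,85)))); pickle.dump(O,open('v2.pkl','wb'))
for r in eyes.landmark_of('wrist','cover')[:2]: print(round(r['p'],2),world(c,r['point']).round(1))
for n in('scene','top'):
    c=cap(n);m=mask_at(n,c,'cover',(490,212,85))
    if m is not None: O.append((c,m))
O=[o for o in O if o[1] is not None]
print(len(O),fit(O,COVER,(491,212,75),5,tilt=32));print(fit(O[:2],COVER,(491,212,75),3,tilt=32))
s=ctrl.sense();print(s['time_s'],np.round(s['eef_pos'],1),np.round(s['ee_rot'],4))
E
python3 fc.py
```

```text
0.87 [198.9 286.7   1.4]
0.63 [492.5 211.3  72.3]
4 [492.18 211.65  74.38   5.74   0.79]
[492.71 212.46  70.48   6.15   0.98]
10.55 [447.6 209.2 301.4] [0.000e+00 9.992e-01 3.880e-02 1.000e-04]
```

The fit gives the cover origin at about (492.7,212.5,72), yaw 6°, IoU 0.98. This agrees with the expected 74 mm height. I'm tilting the tool 32° and going to the pre-grasp pose.

Call:
step_arm(
  increments=[
    {"dx":0,"dy":0,"dz":0,"wx":0,"wy":0,"wz":-0.26},
    {"dx":0,"dy":0,"dz":0,"wx":0,"wy":0.7,"wz":0},
    {"dx":0,"dy":0,"dz":0,"wx":0,"wy":1,"wz":0},
    {"dx":0,"dy":0,"dz":0,"wx":0,"wy":1,"wz":0},
    {"dx":0,"dy":0,"dz":0,"wx":0,"wy":1,"wz":0},
  ],
  fingers=45,
)

```text
time_s: 11.05
eef_pos: [447.5, 209.6, 301.7]
ee_rot: [-0.01, 0.979, 0.052, 0.195]
force: [0.6, -0.0, -0.3]
grip_width: 0.531
grip_force: 0.0
```

Call:
step_arm(
  increments=[
    {"dx":0,"dy":0,"dz":0,"wx":0,"wy":1,"wz":0},
    {"dx":-0.6,"dy":0,"dz":0.7,"wx":0,"wy":0.63,"wz":0},
    {"dx":-0.9,"dy":0,"dz":1,"wx":0,"wy":0,"wz":0},
    {"dx":-0.9,"dy":0.06,"dz":1,"wx":0,"wy":0,"wz":0},
    {"dx":-0.9,"dy":0,"dz":1,"wx":0,"wy":0,"wz":0},
  ],
)

```text
time_s: 11.55
eef_pos: [424.9, 205.7, 178.6]
ee_rot: [-0.015, 0.96, 0.051, 0.276]
force: [0.7, 0.4, -0.4]
grip_width: 0.528
grip_force: 0.0
```

Call:
step_arm(
  increments=[
    {"dx":0,"dy":0,"dz":0.17,"wx":0,"wy":0,"wz":0},
    {"dx":0,"dy":0,"dz":0,"wx":0,"wy":0,"wz":0},
    {"dx":0,"dy":0,"dz":0,"wx":0,"wy":0,"wz":0},
  ],
)

```text
time_s: 11.85
eef_pos: [428.7, 206.4, 177.6]
ee_rot: [-0.015, 0.96, 0.051, 0.276]
force: [-0.2, -0.3, 0.6]
grip_width: 0.524
grip_force: 0.0
```

```bash
cat > goal.py <<'E'
from h import *
def goal(O,yaw,tilt,h,off=(0,0,0)):
    Rc=Ro.from_euler('ZY',[yaw,-tilt],degrees=True).as_matrix()
    T=np.array(O)+Rc@np.array([0,0,h])+off
    Rt=Rc@np.diag([1,-1,-1.])
    s=ctrl.sense();R=q2R(s['ee_rot'])
    print('t',s['time_s'],'pos',np.round(s['eef_pos'],1),'shift units',(R.T@(T-s['eef_pos'])/25).round(2),'turn units',(np.degrees(Ro.from_matrix(R.T@Rt).as_rotvec())/6).round(2))
E
python3 - <<'E'
from goal import *
goal((492.7,212.4,72.5),6,32,41)
c=cap('wrist','w4.png')
for r in eyes.landmark_of('wrist','cover')[:2]: print(round(r['p'],2),world(c,r['point']).round(1))
m=mask_at('wrist',c,'cover',(488,212,85))
if m is not None: print(fit([(c,m)],COVER,(492.7,212.4,72),6,tilt=32))
E
```

```text
t 11.85 pos [428.7 206.4 177.6] shift units [-0.06  0.03  3.29] turn units [-0.01 -0.02  0.01]
0.89 [490.5 212.   72.6]
[493.83 212.14  72.14   6.02   0.91]
```

View pics/w4.png

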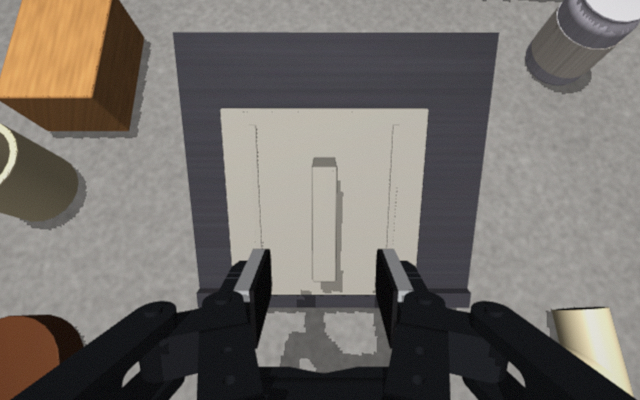

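The rib, (324,158)–(324,282), is centred and square between the fingers. I'm advancing and closing.

Call:
step_arm(
  increments=[
    {"dx":-0.06,"dy":0.03,"dz":0.7,"wx":0,"wy":0,"wz":0},
    {"dx":0,"dy":0,"dz":0.9,"wx":0,"wy":0,"wz":0},
    {"dx":0,"dy":0,"dz":0.9,"wx":0,"wy":0,"wz":0},
    {"dx":0,"dy":0,"dz":0.5,"wx":0,"wy":0,"wz":0},
    {"dx":0,"dy":0,"dz":0.29,"wx":0,"wy":0,"wz":0},
  ],
)

```text
time_s: 12.5
eef_pos: [470.2, 209.9, 105.0]
ee_rot: [-0.014, 0.96, 0.051, 0.275]
force: [0.0, -0.0, 0.5]
grip_width: 0.527
grip_force: 0.0
```

Call:
step_arm(
  increments=[
    {"dx":0,"dy":0,"dz":0,"wx":0,"wy":0,"wz":0},
    {"dx":0,"dy":0,"dz":0,"wx":0,"wy":0,"wz":0},
    {"dx":0,"dy":0,"dz":0,"wx":0,"wy":0,"wz":0},
    {"dx":0,"dy":0,"dz":0,"wx":0,"wy":0,"wz":0},
    {"dx":0,"dy":0,"dz":0,"wx":0,"wy":0,"wz":0},
  ],
  fingers=0,
  squeeze=70,
)

```text
time_s: 13.0
eef_pos: [469.6, 210.0, 106.1]
ee_rot: [-0.015, 0.96, 0.051, 0.276]
force: [-5.0, -1.5, 7.4]
grip_width: 0.159
grip_force: 69.4
```

Call:
step_arm(
  increments=[
    {"dx":0,"dy":0,"dz":0,"wx":0,"wy":0,"wz":0},
    {"dx":0,"dy":0,"dz":0,"wx":0,"wy":0,"wz":0},
    {"dx":0,"dy":0,"dz":0,"wx":0,"wy":0,"wz":0},
  ],
)

```text
time_s: 13.3
eef_pos: [469.6, 210.0, 106.1]
ee_rot: [-0.015, 0.96, 0.051, 0.276]
force: [-5.8, -1.7, 7.7]
grip_width: 0.15
grip_force: 69.4
```

The rib is gripped (about 13 mm opening, 69 N). I'm lifting along the normal.

Call:
step_arm(
  increments=[
    {"dx":0,"dy":0,"dz":-0.2,"wx":0,"wy":0,"wz":0},
    {"dx":0,"dy":0,"dz":-0.5,"wx":0,"wy":0,"wz":0},
    {"dx":0,"dy":0,"dz":-0.8,"wx":0,"wy":0,"wz":0},
    {"dx":0,"dy":0,"dz":-1,"wx":0,"wy":0,"wz":0},
    {"dx":0.3,"dy":0,"dz":-1,"wx":0,"wy":0,"wz":0},
  ],
)

```text
time_s: 13.8
eef_pos: [427.9, 205.5, 183.3]
ee_rot: [-0.014, 0.96, 0.051, 0.273]
force: [0.1, 0.5, -2.4]
grip_width: 0.153
grip_force: 68.7
```

Call:
step_arm(
  increments=[
    {"dx":0.6,"dy":0,"dz":-1,"wx":0,"wy":-0.4,"wz":0},
    {"dx":0.6,"dy":0,"dz":-1,"wx":0,"wy":-0.8,"wz":0},
    {"dx":0.5,"dy":0,"dz":-0.8,"wx":0,"wy":-0.9,"wz":0},
    {"dx":0,"dy":0,"dz":0,"wx":0,"wy":-0.9,"wz":0},
    {"dx":0,"dy":0,"dz":0,"wx":0,"wy":-0.9,"wz":0},
  ],
)

```text
time_s: 14.3
eef_pos: [432.5, 206.2, 266.1]
ee_rot: [-0.004, 0.996, 0.053, 0.073]
force: [0.4, -1.3, -2.6]
grip_width: 0.15
grip_force: 68.7
```

Call:
step_arm(
  increments=[
    {"dx":0,"dy":0,"dz":0,"wx":0,"wy":-0.9,"wz":0},
    {"dx":0,"dy":0,"dz":0,"wx":0,"wy":-0.53,"wz":0},
    {"dx":0,"dy":0,"dz":0,"wx":0,"wy":0,"wz":0},
  ],
)

```text
time_s: 14.6
eef_pos: [433.2, 206.1, 264.7]
ee_rot: [-0.0, 0.999, 0.053, -0.001]
force: [0.1, -0.4, -1.9]
grip_width: 0.156
grip_force: 68.7
```

Run:
```python
from goal import *
s=ctrl.sense();print(s['grip_width'],s['grip_force'],np.round(s['force'],1))
goal((516.4,-234.6,136),-7.5,0,41)
c=cap('scene')
for r in eyes.landmark_of('scene','cover')[:2]: print(round(r['p'],2),world(c,r['point']).round(1))
```

```text
0.1557247120764479 68.7176513671875 [ 0.1 -0.4 -1.9]
t 14.6 pos [433.2 206.1 264.7] shift units [ 1.45 17.88  3.5 ] turn units [-0.    0.02  2.26]
0.93 [206.7 288.8   1.6]
0.62 [436.3 203.2 224.8]
```

Call:
step_arm(
  increments=[
    {"dx":0,"dy":0.4,"dz":0,"wx":0,"wy":0,"wz":0},
    {"dx":0,"dy":0.8,"dz":0,"wx":0,"wy":0,"wz":0},
    {"dx":0,"dy":1,"dz":0,"wx":0,"wy":0,"wz":0},
    {"dx":0.1,"dy":1,"dz":0,"wx":0,"wy":0,"wz":0},
    {"dx":0.1,"dy":1,"dz":0,"wx":0,"wy":0,"wz":0},
  ],
)

```text
time_s: 15.2
eef_pos: [448.7, 100.8, 265.4]
ee_rot: [0.0, 0.999, 0.053, 0.001]
force: [1.0, 0.1, -2.1]
grip_width: 0.152
grip_force: 68.7
```

Call:
step_arm(
  increments=[
    {"dx":0.1,"dy":1,"dz":0,"wx":0,"wy":0,"wz":0},
    {"dx":0.1,"dy":1,"dz":0,"wx":0,"wy":0,"wz":0},
    {"dx":0.1,"dy":1,"dz":0,"wx":0,"wy":0,"wz":0},
    {"dx":0.1,"dy":1,"dz":0,"wx":0,"wy":0,"wz":0},
    {"dx":0.1,"dy":1,"dz":0,"wx":0,"wy":0,"wz":0},
  ],
)

```text
time_s: 15.7
eef_pos: [474.2, -22.2, 265.4]
ee_rot: [0.0, 0.999, 0.053, 0.001]
force: [-0.1, -0.2, -2.5]
grip_width: 0.154
grip_force: 68.7
```

Call:
step_arm(
  increments=[
    {"dx":0.1,"dy":1,"dz":0,"wx":0,"wy":0,"wz":0},
    {"dx":0.1,"dy":1,"dz":0,"wx":0,"wy":0,"wz":0},
    {"dx":0.2,"dy":1,"dz":0,"wx":0,"wy":0,"wz":0},
    {"dx":0.2,"dy":1,"dz":0,"wx":0,"wy":0,"wz":0},
    {"dx":0.2,"dy":1,"dz":0,"wx":0,"wy":0,"wz":0},
  ],
)

```text
time_s: 16.2
eef_pos: [507.4, -144.3, 265.4]
ee_rot: [0.0, 0.999, 0.053, 0.0]
force: [1.3, 0.3, -2.8]
grip_width: 0.149
grip_force: 68.7
```

Call:
step_arm(
  increments=[
    {"dx":0,"dy":1,"dz":0.3,"wx":0,"wy":0,"wz":0.5},
    {"dx":0,"dy":1,"dz":0.5,"wx":0,"wy":0,"wz":0.8},
    {"dx":0,"dy":0.5,"dz":0.5,"wx":0,"wy":0,"wz":0.8},
    {"dx":0,"dy":0,"dz":0.3,"wx":0,"wy":0,"wz":0.16},
    {"dx":0,"dy":0,"dz":0,"wx":0,"wy":0,"wz":0},
  ],
)

```text
time_s: 16.7
eef_pos: [510.7, -204.9, 224.4]
ee_rot: [-0.001, 0.998, -0.065, -0.001]
force: [0.1, -0.6, -2.4]
grip_width: 0.15
grip_force: 68.7
```

Run:
```python
from goal import *
goal((516.4,-234.6,56),-7.5,0,41)
s=ctrl.sense();print(s['grip_width'],np.round(s['force'],1))
for n in('wrist','scene','top'):
  c=cap(n,n+'5.png')
  for l in('seat','cover'):
    for r in eyes.landmark_of(n,l)[:2]: print(n,l,round(r['p'],2),world(c,r['point']).round(1))
```

```text
t 16.7 pos [ 510.7 -204.9  224.4] shift units [0.39 1.15 5.09] turn units [-0.01  0.01  0.01]
0.15013860223299533 [ 0.1 -0.6 -2.4]
wrist cover 0.88 [ 510.8 -207.1  183. ]
wrist cover 0.23 [401.   -3.7  -1.2]
scene seat 0.59 [ 513.3 -234.2   38.9]
scene cover 0.75 [ 511.6 -205.7  186.3]
scene cover 0.67 [ 2.062e+02  2.862e+02 -2.000e-01]
top cover 0.94 [ 265.6 -229.2   -4.9]
top cover 0.65 [209.4 289.8  -1.5]
```

View pics/wrist5.png

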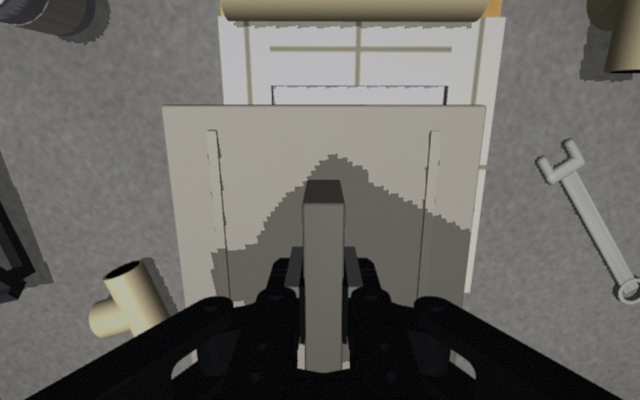

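The wrist view shows the cover held level: its back corners are (163,106) and (486,105). The recess's back edge shows at (272,87)–(447,87), and the pipe lies in the groove at the top. I'm computing both from these pixels.

Run:
```python
from goal import *
c=cap('wrist');s=ctrl.sense()
a,b=onz(c,272,86,40),onz(c,447,86,40);d=a-b;print('recess',a.round(1),b.round(1),np.linalg.norm(d),np.degrees(np.arctan2(-d[0],d[1])))
th=np.radians(-7.5);X=np.array([np.cos(th),np.sin(th),0]);print('seat',((a+b)/2-71*X).round(1))
m=None
for z in(190,193,196,199):
    p,q=onz(c,163,106,z),onz(c,486,105,z);e=p-q
    print(z,np.linalg.norm(e).round(1),np.degrees(np.arctan2(-e[0],e[1])).round(2),'centre-TCP',((p+q)/2-65*X-s['eef_pos']).round(1))
# board recess edges via the earlier clear wrist view w2: front recess edge row 126, cols 182,340
for r in eyes.cut_out('wrist','cover')[:1]:
    mm=np.array(r['mask']).astype(np.float32)
```

```text
recess [ 596.2 -175.4   40. ] [ 578.  -314.9   40. ] 140.74245424359825 -7.456853043716445
seat [ 516.7 -235.9   40. ]
190 132.9 -7.29 centre-TCP [  2.6  -1.3 -35.3]
193 130.3 -7.29 centre-TCP [  2.7  -1.3 -32.3]
196 127.7 -7.29 centre-TCP [  2.7  -1.3 -29.3]
199 125.0 -7.29 centre-TCP [  2.8  -1.3 -26.3]
```

Call:
step_arm(
  increments=[
    {"dx":0.13,"dy":0.5,"dz":0.4,"wx":0,"wy":0,"wz":0},
    {"dx":0.14,"dy":0.64,"dz":0.7,"wx":0,"wy":0,"wz":0},
    {"dx":0,"dy":0,"dz":1,"wx":0,"wy":0,"wz":0},
    {"dx":0,"dy":0,"dz":1,"wx":0,"wy":0,"wz":0},
    {"dx":0,"dy":0,"dz":0.8,"wx":0,"wy":0,"wz":0},
  ],
)

```text
time_s: 17.75
eef_pos: [513.8, -235.1, 125.3]
ee_rot: [-0.0, 0.998, -0.066, -0.001]
force: [0.2, -0.8, -2.5]
grip_width: 0.154
grip_force: 68.7
```

Call:
step_arm(
  increments=[
    {"dx":0,"dy":0,"dz":0.7,"wx":0,"wy":0,"wz":0},
    {"dx":0,"dy":0,"dz":0.5,"wx":0,"wy":0,"wz":0},
    {"dx":0,"dy":0,"dz":0.3,"wx":0,"wy":0,"wz":0},
    {"dx":0,"dy":0,"dz":0,"wx":0,"wy":0,"wz":0},
    {"dx":0,"dy":0,"dz":0,"wx":0,"wy":0,"wz":0},
  ],
)

```text
time_s: 18.25
eef_pos: [514.7, -234.8, 90.7]
ee_rot: [0.0, 0.998, -0.065, 0.0]
force: [-1.3, -0.4, -2.3]
grip_width: 0.152
grip_force: 68.7
```

Run:
```python
from goal import *
s=ctrl.sense();print(s['grip_width'],np.round(s['force'],1))
goal((516.5,-235.3,30),-7.45,0,42,(-2.7,1.3,0))
c=cap('wrist','w6.png');S=np.array((516.5,-235.3,0));th=np.radians(-7.45);X=np.array([np.cos(th),np.sin(th),0]);Y=np.array([-X[1],X[0],0])
im=c['frame'].copy()
for sx,sy in((1,1),(1,-1),(-1,1),(-1,-1)):
    p=proj(c,S+71*sx*X+71*sy*Y+[0,0,40]);cv2.drawMarker(im,tuple(int(v) for v in p),(0,0,255),0,12)
cs=cap('scene')
im2=cv2.resize(cs['frame'][180:330,190:360],(680,600),interpolation=cv2.INTER_CUBIC)
cv2.imwrite('pics/w6m.png',np.hstack([cv2.resize(im,(480,300)),cv2.resize(im2,(320,300))]))
for r in eyes.landmark_of('scene','cover')[:2]: print(round(r['p'],2),world(cs,r['point']).round(1))
```

```text
0.15225155771994942 [-1.3 -0.4 -2.3]
t 18.25 pos [ 514.7 -234.8   90.7] shift units [-0.04 -0.03  0.75] turn units [ 0.   -0.01 -0.01]
0.85 [ 264.8 -225.3    0.9]
0.63 [2.078e+02 2.849e+02 2.000e-01]
```

View pics/w6m.png

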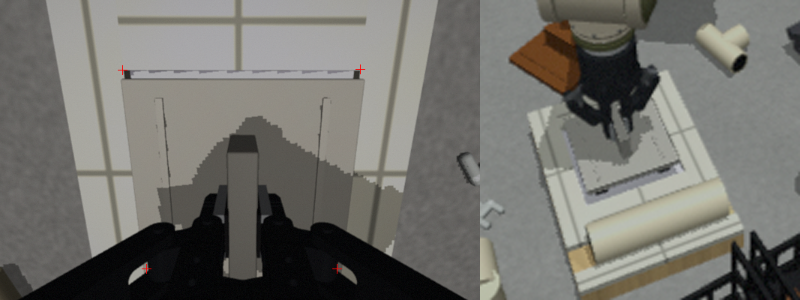

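The recess markers match at (123,70) and (360,69), and the cover is centred and square above it. I'm lowering gently.

Call:
step_arm(
  increments=[
    {"dx":-0.04,"dy":-0.03,"dz":0.1,"wx":0,"wy":0,"wz":0},
    {"dx":0,"dy":0,"dz":0.1,"wx":0,"wy":0,"wz":0},
    {"dx":0,"dy":0,"dz":0.1,"wx":0,"wy":0,"wz":0},
    {"dx":0,"dy":0,"dz":0.06,"wx":0,"wy":0,"wz":0},
    {"dx":0,"dy":0,"dz":0,"wx":0,"wy":0,"wz":0},
  ],
)

```text
time_s: 18.9
eef_pos: [513.4, -233.5, 80.9]
ee_rot: [-0.0, 0.998, -0.065, -0.0]
force: [-0.0, -0.2, -2.6]
grip_width: 0.157
grip_force: 68.7
```

Call:
step_arm(
  increments=[
    {"dx":0,"dy":0,"dz":0.05,"wx":0,"wy":0,"wz":0},
    {"dx":0,"dy":0,"dz":0.05,"wx":0,"wy":0,"wz":0},
    {"dx":0,"dy":0,"dz":0.05,"wx":0,"wy":0,"wz":0},
    {"dx":0,"dy":0,"dz":0.03,"wx":0,"wy":0,"wz":0},
    {"dx":0,"dy":0,"dz":0,"wx":0,"wy":0,"wz":0},
  ],
  squeeze=100,
)

```text
time_s: 19.4
eef_pos: [513.6, -233.6, 76.7]
ee_rot: [0.0, 0.998, -0.065, 0.0]
force: [0.2, -0.4, -1.9]
grip_width: 0.146
grip_force: 99.8
```

Call:
step_arm(
  increments=[
    {"dx":0,"dy":0,"dz":0.04,"wx":0,"wy":0,"wz":0},
    {"dx":0,"dy":0,"dz":0.04,"wx":0,"wy":0,"wz":0},
    {"dx":0,"dy":0,"dz":0,"wx":0,"wy":0,"wz":0},
  ],
)

```text
time_s: 19.7
eef_pos: [513.7, -233.7, 75.5]
ee_rot: [0.0, 0.998, -0.065, 0.0]
force: [-3.1, 1.8, 6.0]
grip_width: 0.15
grip_force: 101.5
```

Call:
step_arm(
  increments=[
    {"dx":0,"dy":0,"dz":0.04,"wx":0,"wy":0,"wz":0},
    {"dx":0,"dy":0,"dz":0.04,"wx":0,"wy":0,"wz":0},
    {"dx":0,"dy":0,"dz":0,"wx":0,"wy":0,"wz":0},
  ],
)

```text
time_s: 20.0
eef_pos: [513.7, -233.7, 73.7]
ee_rot: [0.0, 0.998, -0.065, 0.0]
force: [-4.1, 2.4, 8.5]
grip_width: 0.147
grip_force: 101.7
```

Call:
step_arm(
  increments=[
    {"dx":0,"dy":0,"dz":0.04,"wx":0,"wy":0,"wz":0},
    {"dx":0,"dy":0,"dz":0.04,"wx":0,"wy":0,"wz":0},
    {"dx":0,"dy":0,"dz":0,"wx":0,"wy":0,"wz":0},
  ],
)

```text
time_s: 20.3
eef_pos: [513.6, -233.7, 71.7]
ee_rot: [0.0, 0.998, -0.065, 0.0]
force: [-2.7, 1.9, 8.9]
grip_width: 0.151
grip_force: 101.8
```

Call:
step_arm(
  increments=[
    {"dx":0,"dy":0,"dz":0.04,"wx":0,"wy":0,"wz":0},
    {"dx":0,"dy":0,"dz":0.04,"wx":0,"wy":0,"wz":0},
    {"dx":0,"dy":0,"dz":0,"wx":0,"wy":0,"wz":0},
  ],
)

```text
time_s: 20.6
eef_pos: [513.6, -233.7, 69.7]
ee_rot: [0.0, 0.998, -0.065, 0.0]
force: [-2.9, 2.8, 9.2]
grip_width: 0.144
grip_force: 101.8
```

Call:
step_arm(
  increments=[
    {"dx":0,"dy":0,"dz":0.04,"wx":0,"wy":0,"wz":0},
    {"dx":0,"dy":0,"dz":0.02,"wx":0,"wy":0,"wz":0},
    {"dx":0,"dy":0,"dz":0,"wx":0,"wy":0,"wz":0},
  ],
)

```text
time_s: 20.9
eef_pos: [513.6, -233.7, 69.3]
ee_rot: [0.0, 0.998, -0.065, 0.0]
force: [-9.2, 4.1, 19.5]
grip_width: 0.146
grip_force: 103.3
```

Call:
step_arm(
  increments=[
    {"dx":0,"dy":0,"dz":0.03,"wx":0,"wy":0,"wz":0},
    {"dx":0,"dy":0,"dz":0,"wx":0,"wy":0,"wz":0},
  ],
)

```text
time_s: 21.1
eef_pos: [513.6, -233.7, 69.3]
ee_rot: [0.0, 0.998, -0.065, 0.0]
force: [-12.2, 6.6, 26.7]
grip_width: 0.149
grip_force: 104.5
```

Call:
step_arm(
  increments=[
    {"dx":0,"dy":0,"dz":0.03,"wx":0,"wy":0,"wz":0},
    {"dx":0,"dy":0,"dz":0,"wx":0,"wy":0,"wz":0},
  ],
)

```text
time_s: 21.3
eef_pos: [513.7, -233.7, 69.3]
ee_rot: [0.0, 0.998, -0.065, 0.0]
force: [-14.4, 7.6, 33.7]
grip_width: 0.146
grip_force: 105.6
```

Run:
```python
from h import *
s=ctrl.sense();print(np.round(s['eef_pos'],1),np.round(s['ee_rot'],4),np.round(s['force'],1),np.round(s['wrist_torque'],2))
c=cap('wrist','w7.png');im=cv2.resize(c['frame'][60:360,120:520],(800,600),interpolation=cv2.INTER_CUBIC);cv2.imwrite('pics/w7c.png',im)
```

```text
[ 513.7 -233.7   69.3] [ 5.000e-04  9.979e-01 -6.510e-02  4.000e-04] [-14.4   7.6  33.7] [ 1.35  2.23 -0.04]
```

View pics/w7c.png

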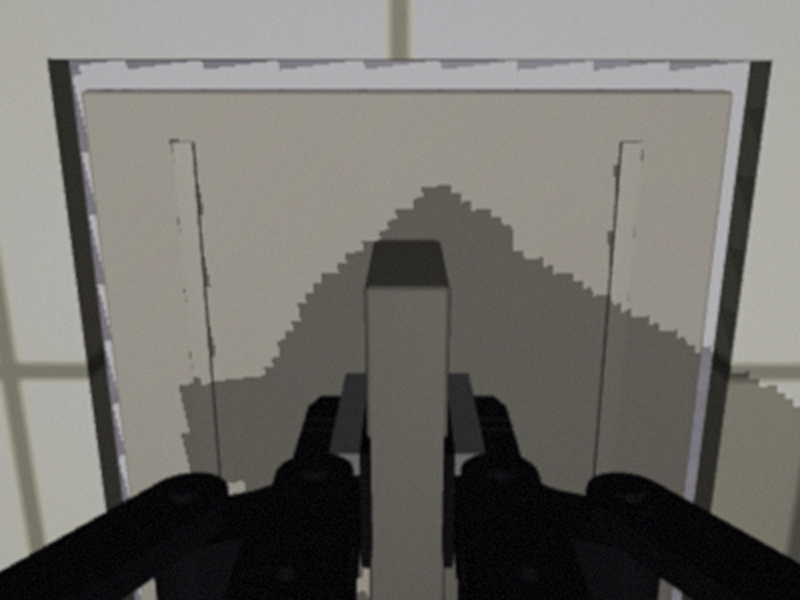

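The cover is in the recess with margin on all visible sides, and it has bottomed: the force rises without any further motion. I'm relieving the load, releasing, and then pressing once on the rib top to make sure it is level.

Call:
step_arm(
  increments=[
    {"dx":0,"dy":0,"dz":-0.06,"wx":0,"wy":0,"wz":0},
    {"dx":0,"dy":0,"dz":-0.04,"wx":0,"wy":0,"wz":0},
    {"dx":0,"dy":0,"dz":0,"wx":0,"wy":0,"wz":0},
  ],
)

```text
time_s: 21.65
eef_pos: [513.6, -233.7, 69.4]
ee_rot: [0.0, 0.998, -0.065, 0.0]
force: [-5.1, 4.3, 11.7]
grip_width: 0.148
grip_force: 101.9
```

Call:
step_arm(
  increments=[
    {"dx":0,"dy":0,"dz":0,"wx":0,"wy":0,"wz":0},
    {"dx":0,"dy":0,"dz":0,"wx":0,"wy":0,"wz":0},
    {"dx":0,"dy":0,"dz":0,"wx":0,"wy":0,"wz":0},
    {"dx":0,"dy":0,"dz":0,"wx":0,"wy":0,"wz":0},
  ],
  fingers=40,
)

```text
time_s: 22.05
eef_pos: [513.5, -233.6, 68.0]
ee_rot: [-0.0, 0.998, -0.065, -0.0]
force: [0.0, -0.2, -0.0]
grip_width: 0.467
grip_force: 0.0
```

Call:
step_arm(
  increments=[
    {"dx":0,"dy":0,"dz":-0.5,"wx":0,"wy":0,"wz":0},
    {"dx":0,"dy":0,"dz":-0.8,"wx":0,"wy":0,"wz":0},
    {"dx":0,"dy":0,"dz":-0.8,"wx":0,"wy":0,"wz":0},
    {"dx":0,"dy":0,"dz":0,"wx":0,"wy":0,"wz":0},
  ],
)

```text
time_s: 22.45
eef_pos: [514.7, -234.3, 123.8]
ee_rot: [0.002, 0.998, -0.065, 0.002]
force: [0.5, -0.5, -0.0]
grip_width: 0.468
grip_force: 0.0
```

Call:
step_arm(
  increments=[
    {"dx":0,"dy":0,"dz":0,"wx":0,"wy":0,"wz":0},
    {"dx":0,"dy":0,"dz":0,"wx":0,"wy":0,"wz":0},
    {"dx":0,"dy":0,"dz":0,"wx":0,"wy":0,"wz":0},
    {"dx":0,"dy":0,"dz":0,"wx":0,"wy":0,"wz":0},
  ],
  fingers=0,
)

```text
time_s: 22.85
eef_pos: [513.3, -233.5, 120.0]
ee_rot: [-0.0, 0.998, -0.065, -0.0]
force: [-0.7, -0.7, 0.8]
grip_width: -0.002
grip_force: 0.0
```

```bash
cat > chk.py <<'E'
from h import *
import sys
s=ctrl.sense();print(s['time_s'],np.round(s['eef_pos'],1),np.round(s['force'],1),s['grip_width'])
O=[]
for n in('wrist','scene','top'):
    c=cap(n,n+sys.argv[1]+'.png')
    for l in('cover','pipe'):
        for r in eyes.landmark_of(n,l)[:3]:
            w=world(c,r['point'])
            if w[0]>450 and abs(w[1]+240)<60: print(n,l,round(r['p'],2),w.round(1))
E
python3 chk.py 8
```

```text
22.85 [ 513.3 -233.5  120. ] [-0.7 -0.7  0.8] -0.002212718997228714
wrist cover 0.77 [ 515.2 -236.1   27.3]
scene cover 0.68 [ 516.4 -238.3   32.8]
scene pipe 0.91 [ 656.2 -242.    55.9]
top pipe 0.61 [ 656.3 -241.6   52.4]
```

Call:
step_arm(
  increments=[
    {"dx":0.1,"dy":0.03,"dz":0.2,"wx":0,"wy":0,"wz":0},
    {"dx":0,"dy":0,"dz":0.2,"wx":0,"wy":0,"wz":0},
    {"dx":0,"dy":0,"dz":0.15,"wx":0,"wy":0,"wz":0},
    {"dx":0,"dy":0,"dz":0.08,"wx":0,"wy":0,"wz":0},
    {"dx":0,"dy":0,"dz":0,"wx":0,"wy":0,"wz":0},
  ],
)

```text
time_s: 23.8
eef_pos: [515.8, -234.5, 104.5]
ee_rot: [-0.0, 0.998, -0.065, -0.0]
force: [-0.7, -0.1, -0.4]
grip_width: -0.002
grip_force: 0.0
```

Call:
step_arm(
  increments=[
    {"dx":0,"dy":0,"dz":0.04,"wx":0,"wy":0,"wz":0},
    {"dx":0,"dy":0,"dz":0.04,"wx":0,"wy":0,"wz":0},
    {"dx":0,"dy":0,"dz":0,"wx":0,"wy":0,"wz":0},
  ],
)

```text
time_s: 24.1
eef_pos: [515.8, -234.6, 102.9]
ee_rot: [-0.0, 0.998, -0.065, -0.0]
force: [0.0, 1.0, 0.0]
grip_width: -0.003
grip_force: 0.0
```

Call:
step_arm(
  increments=[
    {"dx":0,"dy":0,"dz":0.04,"wx":0,"wy":0,"wz":0},
    {"dx":0,"dy":0,"dz":0.04,"wx":0,"wy":0,"wz":0},
    {"dx":0,"dy":0,"dz":0,"wx":0,"wy":0,"wz":0},
  ],
)

```text
time_s: 24.4
eef_pos: [515.9, -234.7, 101.1]
ee_rot: [0.0, 0.998, -0.065, 0.0]
force: [-0.2, 0.8, 2.9]
grip_width: -0.001
grip_force: 1.3
```

The rib top is met at about 76 mm, exactly the flush height. I'm pressing moderately.

Call:
step_arm(
  increments=[
    {"dx":0,"dy":0,"dz":0.04,"wx":0,"wy":0,"wz":0},
    {"dx":0,"dy":0,"dz":0.04,"wx":0,"wy":0,"wz":0},
    {"dx":0,"dy":0,"dz":0,"wx":0,"wy":0,"wz":0},
  ],
)

```text
time_s: 24.7
eef_pos: [516.0, -234.7, 101.0]
ee_rot: [0.0, 0.998, -0.065, 0.0]
force: [-8.1, 2.7, 20.0]
grip_width: -0.0
grip_force: 10.0
```

Call:
step_arm(
  increments=[
    {"dx":0,"dy":0,"dz":0.03,"wx":0,"wy":0,"wz":0},
    {"dx":0,"dy":0,"dz":0,"wx":0,"wy":0,"wz":0},
  ],
)

```text
time_s: 24.9
eef_pos: [516.0, -234.7, 101.0]
ee_rot: [0.0, 0.998, -0.065, 0.0]
force: [-10.5, 6.2, 27.0]
grip_width: -0.001
grip_force: 13.2
```

It's solid with no give. I'm retreating clear and doing a final check.

Call:
step_arm(
  increments=[
    {"dx":0,"dy":0,"dz":-0.1,"wx":0,"wy":0,"wz":0},
    {"dx":0,"dy":0,"dz":-0.4,"wx":0,"wy":0,"wz":0},
    {"dx":0,"dy":0,"dz":-0.9,"wx":0,"wy":0,"wz":0},
    {"dx":-0.5,"dy":0,"dz":-1,"wx":0,"wy":0,"wz":0},
    {"dx":-1,"dy":0,"dz":-1,"wx":0,"wy":0,"wz":0},
  ],
)

```text
time_s: 25.4
eef_pos: [478.9, -229.8, 184.1]
ee_rot: [0.0, 0.998, -0.065, 0.0]
force: [0.1, -1.3, 0.4]
grip_width: -0.001
grip_force: 0.0
```

Call:
step_arm(
  increments=[
    {"dx":-1,"dy":0,"dz":-1,"wx":0,"wy":0,"wz":0},
    {"dx":-1,"dy":0,"dz":-1,"wx":0,"wy":0,"wz":0},
    {"dx":-1,"dy":0,"dz":-0.6,"wx":0,"wy":0,"wz":0},
    {"dx":0,"dy":0,"dz":0,"wx":0,"wy":0,"wz":0},
    {"dx":0,"dy":0,"dz":0,"wx":0,"wy":0,"wz":0},
  ],
)

```text
time_s: 25.9
eef_pos: [404.4, -220.1, 248.5]
ee_rot: [0.0, 0.998, -0.066, 0.0]
force: [0.0, -0.6, -0.1]
grip_width: -0.0
grip_force: 0.0
```

```bash
python3 chk.py 9
python3 - <<'E'
import cv2,numpy as np
a=cv2.imread('pics/scene9.png')[200:320,200:340];b=cv2.imread('pics/wrist9.png')
print(b.shape);cv2.imwrite('pics/f.png',np.hstack([cv2.resize(a,(400,343),interpolation=cv2.INTER_CUBIC),cv2.resize(b,(400,250))[:343] if 0 else cv2.copyMakeBorder(cv2.resize(b,(400,250)),0,93,0,0,0)]))
E
```

```text
25.9 [ 404.4 -220.1  248.5] [ 0.  -0.6 -0.1] -0.0001500429014842336
wrist cover 0.88 [ 512.8 -235.2   27.5]
scene cover 0.83 [ 513.3 -237.4   29.6]
scene pipe 0.81 [ 656.4 -243.8   56.6]
top cover 0.93 [ 520.3 -234.4   34.3]
top pipe 0.97 [ 658.6 -243.8   56.5]
(400, 640, 3)
```

View pics/f.png

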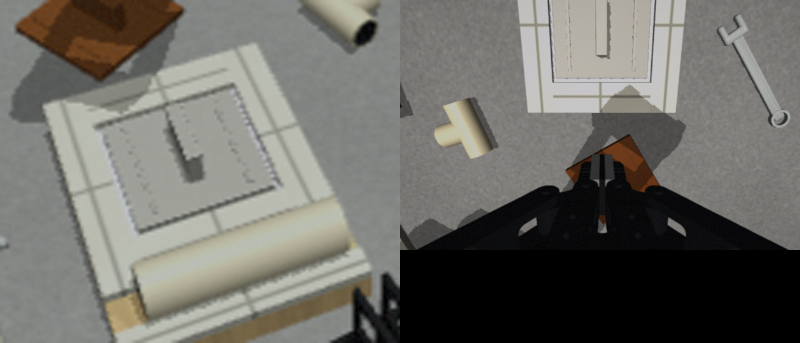

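The pipe lies in the groove (245,258 in the left crop), the cover sits flush in the recess (190,155), and the gripper is clear of everything.

```bash
python3 -c "
from rig import finish_job
print(finish_job())"
```

```text
the job is handed in; nothing more can be done
None
```

The job is handed in at about 26 s of the 58 s: the pipe lies in the groove, the cover measures flush in its recess on its pressed-down catches, and nothing else was touched.

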